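Seat the copy ring and set the router lift two turns up from its stop

ROBOT

A 7-joint arm with a two-finger parallel gripper is mounted at the origin on a cart in front of the work surface, level with it; the furniture and walls round the work are solid. World frame = base frame: x ahead of the robot, y to its left, z up, the work surface at z = 0. Lengths are in mm, angles in rad, forces in N, time in s.
With the tool pointing down it reaches from about 400 to 875 mm from the base axis. Payload 4.4 kg.
Tool frame: the origin (TCP) lies midway between the tips of the shut fingers; the grasp point (between the pads) lies ctrl.tcp_to_grasp behind it (ctrl.tcp_to_grasp is the distance from the TCP to the grasp point, in mm); z points along the fingers, y is the line along which they close (so a half turn about z gives the same grasp; the last joint's range is limited). The gripper opens to 85 mm and grips with 20 to 120 N. Pads are 22 mm wide; open, the fingers measure 114 mm over their backs; the gripper's body (76 mm by 85 mm) begins 54 mm behind the grasp point. The pads swing forward as they close: fully open they stand 13 mm farther back than shut.
Start: joints at [-1.352, 0.628, 0.038, 1.517, -0.027, 0.996, -0.02], TCP at [182.603, 623.838, 231.313] pointing down, gripper open.
Joint ranges: [-3.06, 3.06], [-0.37, 2.12], [-1.25, 1.32], [0.18, 2.47], [-1.1, 4.24], [0.23, 1.98], [-2.94, 2.94]. Speed limits (rad/s): [2.57, 2.57, 3.14, 3.14, 3.14, 3.14, 3.14].

INTERFACE

Orientations are given as [roll, pitch, yaw] about the fixed x, y, z axes, in that order (R = Rz(yaw) Ry(pitch) Rx(roll)).
In Python, from cell import ctrl, get_image, get_calibration, workorder, boxes_of, place_of gives the robot as it stands.
- The arm moves only by the tool play_rows, never from a script. Its argument "series" is a list that holds one entry, the list of rows, each a list of 7 numbers: the shift along the world's x, y, z in cm, then the turn, a rotation vector about the world's x, y, z in degrees, then the closure, from 0 (fully open) to 1 (shut). A call has 1 to 20 rows; each row shifts and turns the commanded pose from where the row before left it; what a row does not reach is not made up. A row lasts 1/8 s, in which the tool goes at most 62.5 mm and 10.7 degrees, less where a joint would pass 70% of its speed; a pose out of reach is approached as far as the arm can. A call with a gripper value outside its range is refused whole. The fingers move at their own pace and stop on an object; the grip force is fixed at half the most. Time passes only in rows, so rows that do not move let the fingers close. It gives the time, the measured TCP pose, the force, the opening and the grip force at its end, in the units of the state.
- ctrl.read_state(): the state, without advancing time (a new reading comes with each control period).
- get_image(name): name is "scene" or "side" or "wrist"; returns (picture, depth): 384x512x3 uint8, red, green, blue; 384x512 float32, mm along the optical axis (not along the pixel's ray), 0 where there is no reading.
- get_calibration(name): a dict with "K" (3x3 intrinsics, pixels), "R" (3x3) and "t" (3): a world point X has camera coordinates R X + t; the wrist camera has in their place "mount" (4x4, takes a point from camera to tool coordinates, whose origin is the TCP and whose axes are the flange's). Camera axes: x right, y down, z forward; pixel columns grow to the right and rows downward; lengths in mm; the calibration is good to about 2 mm. A picture is of the moment at which its call begins: read the wrist's pose just before it. get_calibration takes no time and is no camera call.
- workorder.finish_job(): hands the job in; it is judged then, once.
Trained networks look in the newest picture that a camera, given by its name, has taken for a name from the list of things; names that differ only in an ending like _2 or _b are one class to them, and where a whole thing is asked for, a point or a joint stands for the part that bears it (a point fixed in the world has none). Each returns a list of dicts, best first, with "p" (0 to 1); they miss things now and then, are a little off and sometimes report something else, mostly with a low value. They report only what shows in the picture. A call takes as long as a camera call. They do not tell look-alikes from the thing itself.
- boxes_of(target, camera): "pixel" ([column, row] in pixels, amid what is visible of it).
- place_of(target, camera): "pixel" ([column, row] in pixels: a listed point, or the origin of a listed thing).
The state is a dict: "clock": time; "qpos": joint angles; "qd": joint speeds; "tau": joint torques, N m; "eef_pos": TCP position; "tool_rot": TCP orientation; "force": force on the tool from outside, world axes, zero at the start; "torque": the same for the moment, N m; "width": finger opening in mm; "gripper_force": force on a finger pad.
Only numpy, scipy, OpenCV 4.12 (cv2) and the standard library are available. Lean on these libraries where they do the work, as an engineer would, in place of code of your own. Each camera call takes 0.05 s, during which the arm holds its last target. There are 200 camera calls.

TASK

Set up the router table for template work: fit the copy ring (the one with the raised collar, not the flat ring) over the cutter and press it down past the spring balls until it sits level and flush in its seat in the plate. Then turn the lift handwheel by its revolving handle clockwise (seen from above) all the way down to its stop, back it off anticlockwise by exactly two turns, and finish there still holding the handle, so that the setting cannot creep while I do up the lock. Leave the flat ring, the pencil, the bar pull and the sanding block where they lie.

Things in the scene. Friction and masses are not known exactly. Their poses are not given: they have to be found in the camera images.
- router_table: router table, a box 276 x 362 x 150 mm (x, y, z), fixed; origin: centre of its underside, z up, its front with the black switch box faces its -x. In its top a flush aluminium plate with the ring seat (its +y end) and the handwheel (its -y end). A brass pin 28 mm high stands on the plate at its (+85, +105) mm. A 12 mm cutter stands up through the middle of the seat, 10 to 18 mm above the plate
- ring_seat (a point): centre of the round seat in the plate, at its ledge, 6 mm below the plate's top (144 mm above the bench). The seat is 93 mm wide with a 72 mm hole in its ledge. Three spring balls in its wall catch a loosely laid ring, which then sits tilted or up to 5 mm proud; 5 to 10 N straight down on it pushes it past them. It then rests on the ledge, flush and level, and stays
- copy_ring: loose steel ring flat on the bench, 0.14 to 0.22 kg: flange 90 mm across, 6 mm thick, edge bevelled, and in its middle a collar 40 mm across standing 10 mm above the flange (16 mm high in all), 28 mm bore right through; origin: centre of its underside, z up. Best held across the collar, fingertips just above the flange, and pushed home like that. When home, its origin is at the ring seat point
- flat_ring: loose flat steel ring, 90 mm across, 6 mm thick, 42 mm bore, no collar; origin: centre of its underside. Not wanted: leave it where it lies
- wheel (a joint): lift handwheel angle, rad: 0 at the lower hard stop, growing anticlockwise seen from above, 6.283 a turn, up to 3.3 turns; 0.4 to 1.3 turns at the start. It turns stiffly (about 3 N at the handle) and stays where left. A turn anticlockwise raises the cutter 4 mm; at the stop the cutter's tip is level with the seated ring's collar
- wheel_axis (a point): point on the handwheel's upright axis, 47 mm above the plate (197 mm above the bench), level with the handle's grip point. The disc wheel is 110 mm across, its rim's top 26 mm and its hub's top 31 mm above the plate
- handle_grip (a point): grip point on the axis of the revolving handle, 47 mm above the plate, 43 mm from the wheel's axis; it moves with the wheel. The handle is an upright black cylinder 22 mm across, from 27 to 78 mm above the plate, standing on the wheel's rim; it turns freely about its own axis, so a gripper holding it can go round without turning
- handle: the revolving handle itself (see handle_grip); origin: centre of its lower end, 27 mm above the plate; its rotation is of no account
- pencil: flat carpenter's pencil 178 mm long, 9 mm thick, loose on the bench; leave it
- pull: loose steel bar pull (furniture handle) 160 mm long, 12 mm thick; leave it
- sander: loose cork sanding block 126 x 97 x 24 mm; leave it
Things that resemble listed ones, but are neither listed nor needed, are in the scene too. Of the things like the copy_ring, leave any that is purple or yellow; of the rest the larger one is meant.

How it is judged (in metres and radians):
On the way, in this order (a step that is already met when the one before it is completed fails the run):
1. the copy ring is pressed home: level and flush in its seat (z of copy_ring in the frame of ring_seat between -0.002 and 0.0015 m and horizontal distance between copy_ring and ring_seat below 0.004 m and angle between copy_ring's own z axis and vertical below 0.03 rad), for 0.2 s.
2. the handwheel is wound down to its stop (value of joint wheel below 0.12 rad), for 0.1 s.
At the end, for the whole second after the job is handed in: The handwheel rests two turns (12.57 rad, within 0.26 rad or 15 degrees) above its stop with the fingers holding the handle (more than 2 N), and the copy ring sits in its seat: within 1.5 mm of the ledge, 4 mm of the centre and 0.03 rad of level (all of step 1 and value of joint wheel between 12.306 and 12.826 rad and velocity of joint wheel between -0.1 and 0.1 rad/s and contact force between the fingers and handle above 2 N); the arm keeps its last pose, push and grip.
It fails at once if the flat ring, pencil, bar pull or sanding block is moved by more than 30 mm (distance of any of flat_ring, pencil, pull, sander from where it was at the start of the episode above 0.03 m).
It also fails if it takes over 70 s, if anything falls off the work surface, if the arm or the gripper's body presses on something with over 40 N, if the wrist force passes 120 N, or if a joint passes its speed limit or range.

## Working session

There is one attempt and no reset: what is moved stays moved. The work goes in short steps, Python scripts to look and compute and a tool call to move; the robot and the scene stay as the last step left them, time stands still between calls to the robot, and variables do not carry over. Pictures are saved under pics/ and viewed, at most 10 in all, crops included, and the job is handed in when it is done.

Besides the shell and the picture viewer there is one more tool, called after "Call:" as name(argument=value, ...), one argument or row to a line, values as JSON. play_rows: Moves the arm, as the interface text tells. Its arguments: {"type":"object","properties":{"series":{"type":"array"}},"required":["series"]}

```bash
mkdir -p pics; ls
cat > h.py <<'E'
import numpy as np, cv2
from cell import ctrl, get_image, get_calibration, workorder, boxes_of, place_of
from scipy.spatial.transform import Rotation as Ro
def cam(name):
    c=get_calibration(name); K=np.array(c["K"])
    if "mount" in c:
        s=ctrl.read_state(); T=np.eye(4); T[:3,:3]=Ro.from_euler('xyz',s["tool_rot"]).as_matrix(); T[:3,3]=s["eef_pos"]
        M=T@np.array(c["mount"]); return K,M[:3,:3],M[:3,3]
    R=np.array(c["R"]); t=np.array(c["t"]); return K,R.T,-R.T@t
def ray_z(c,px,z):
    K,R,o=c; d=R@np.linalg.solve(K,[px[0],px[1],1.]); return o+d*(z-o[2])/d[2]
def pts(c,D):
    K,R,o=c; v,u=np.mgrid[:D.shape[0],:D.shape[1]]
    P=np.stack([(u-K[0,2])/K[0,0]*D,(v-K[1,2])/K[1,1]*D,D],-1); return P@R.T+o
E
python3 - <<'E'
from h import *
print(ctrl.read_state(), ctrl.tcp_to_grasp)
ims=[]
for n in ["scene","side","wrist"]:
    c=cam(n); im,D=get_image(n); ims.append(im); np.savez(f"{n}.npz",im=im,D=D,R=c[1],o=c[2],K=c[0]); P=pts(c,D)
    for t in ["copy_ring","flat_ring","handle_grip","wheel_axis","ring_seat","router_table"]:
        for r in place_of(t,n)[:4]:
            u,v=map(int,np.round(r["pixel"])); 
            if 0<=u<512 and 0<=v<384: print(n,t,r["pixel"],round(r["p"],2),P[v,u].round(0))
cv2.imwrite("pics/scene.png",cv2.cvtColor(ims[0],cv2.COLOR_RGB2BGR))
cv2.imwrite("pics/side.png",cv2.cvtColor(ims[1],cv2.COLOR_RGB2BGR))
E
```

```text
pics
{'clock': 0.0, 'qpos': array([-1.35179746,  0.62936504,  0.03848491,  1.51842931, -0.02700703,
        0.99630336, -0.02000728]), 'qd': array([ 7.74701040e-04, -1.11040241e-03,  2.51660578e-05, -5.84163264e-04,
        1.19862329e-03,  1.84004671e-04,  5.04527667e-04]), 'tau': array([-1.84781607e-04, -5.63406944e+01,  1.22622807e+00, -1.93447387e+01,
        1.09674680e-02,  1.05470579e-02, -3.89561706e-06]), 'eef_pos': array([182.43682709, 623.18185492, 230.35803626]), 'tool_rot': array([-3.13960741e+00,  4.79739161e-05,  2.85674660e+00]), 'force': array([ 0.27380146, -0.2626647 ,  0.88702024]), 'torque': array([-0.01247903,  0.03365547, -0.07722365]), 'gripper_force': 0.0, 'width': 85.49466660727116} 18.700000000000003
scene copy_ring [319.2, 219.1] 0.79 [355. -92.  15.]
scene copy_ring [330.3, 192.4] 0.78 [ 443. -323.    3.]
scene flat_ring [296.0, 180.6] 0.42 [ 605. -339.   -1.]
scene handle_grip [236.7, 175.9] 0.84 [537. 108. 193.]
scene wheel_axis [248.2, 172.6] 0.97 [551.  36. 175.]
scene ring_seat [212.8, 203.7] 0.97 [148. 642. 427.]
scene router_table [229.3, 240.2] 0.9 [506. 192.  16.]
side copy_ring [301.7, 317.8] 0.83 [ 458. -371.   13.]
side copy_ring [239.3, 261.1] 0.76 [ 370. -129.   16.]
side copy_ring [348.9, 259.8] 0.73 [ 664. -221.   12.]
side copy_ring [297.1, 247.1] 0.62 [ 550. -117.   12.]
side flat_ring [350.8, 295.5] 0.88 [ 610. -330.   -5.]
side handle_grip [270.6, 162.0] 0.61 [544.  99. 195.]
side wheel_axis [267.9, 165.2] 0.89 [535. 101. 185.]
side ring_seat [299.5, 318.3] 0.62 [ 453. -371.   15.]
side ring_seat [254.4, 164.0] 0.57 [543. 296. 103.]
```

View pics/scene.png

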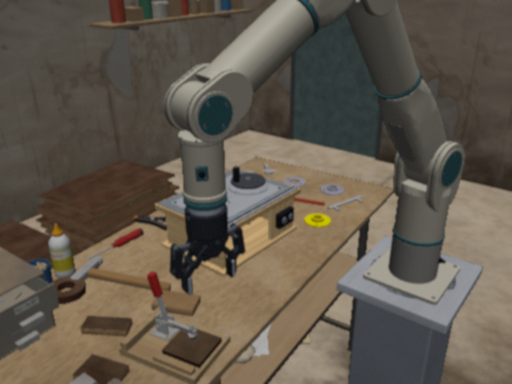

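View pics/side.png

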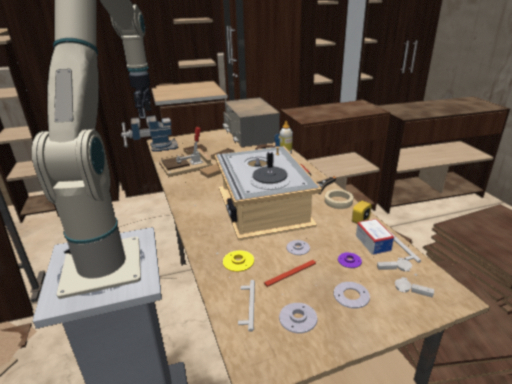

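Side view: the candidates for the copy ring are yellow (239,261), purple (350,260), small grey (298,247) and large grey with collar (300,318). The flat ring is at (351,295) and has no collar. The large grey one fits because it is neither purple nor yellow and is the larger grey. I'll confirm it in a crop and take measurements.

Run:
```python
from h import *
d=np.load("side.npz"); im=d["im"]; c=(d["K"],d["R"],d["o"]); D=d["D"]
cr=cv2.resize(im[225:345,215:385],None,fx=4.5,fy=4.5,interpolation=cv2.INTER_CUBIC)
cv2.imwrite("pics/crop.png",cv2.cvtColor(cr,cv2.COLOR_RGB2BGR))
print("cam",c[2])
for n,p in dict(copy=(300,316),small=(297.1,247.1),purple=(348.9,259.8),yel=(239.3,261.1),flat=(350.8,295.5)).items(): print(n,ray_z(c,p,0).round(0))
P=pts(c,D); ok=(D>0)
m=ok&(P[...,2]>140)&(P[...,2]<160)&(P[...,0]>350)&(P[...,0]<800)&(P[...,1]>-100)&(P[...,1]<450)
Q=P[m]; print(m.sum(),Q.mean(0)); r=cv2.minAreaRect(Q[:,:2].astype(np.float32)); print(r, np.median(Q[:,2]))
m=ok&(P[...,2]>200)&(P[...,2]<235)&(P[...,0]>420)&(P[...,0]<700)&(P[...,1]>-50)&(P[...,1]<400)
print("handle",m.sum(),P[m].mean(0) if m.sum() else 0)
m=ok&(P[...,2]>4)&(P[...,2]<20)&(abs(P[...,0]-450)<80)&(abs(P[...,1]+350)<80)
print("ring",m.sum(),P[m].mean(0),cv2.minEnclosingCircle(P[m][:,:2].astype(np.float32)))
```

```text
cam [ 194.45189594 -933.36064351  687.51141366]
copy [ 461. -353.    0.]
small [ 556. -104.    0.]
purple [ 673. -207.    0.]
yel [ 375. -111.    0.]
flat [ 608. -333.    0.]
3289 [519.9057636  117.07104411 147.72440904]
((530.7247924804688, 151.29513549804688), (369.6294860839844, 273.0142517089844), 87.7836685180664) 147.77610495374597
handle 59 [538.92474074 101.89538808 214.88812672]
ring 597 [ 451.91925729 -360.4118652     7.09139541] ((453.0923767089844, -357.330810546875), 45.27280807495117)
```

View pics/crop.png

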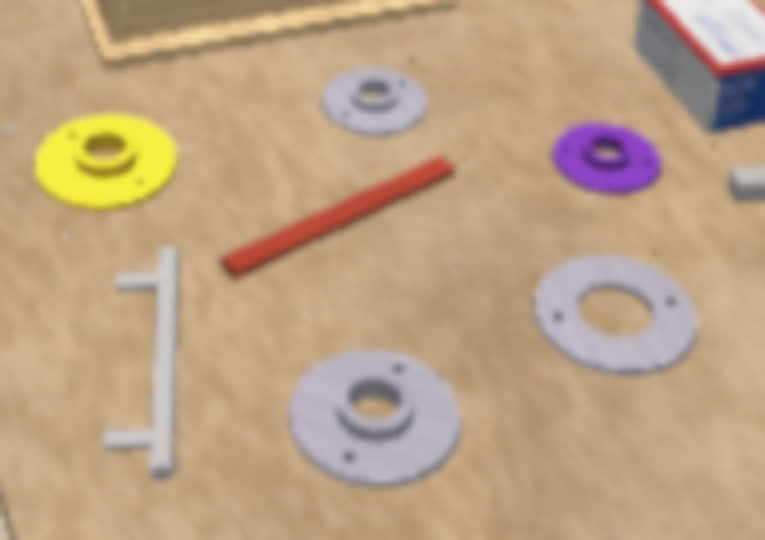

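The crop confirms it: the large grey ring with a collar, at crop (375,415), is the copy ring, at about (454,-357) mm. I'll pass over the table first and take a wrist picture of the seat and wheel on the way.

Call:
play_rows(
  series=[
    [[3.75,-4.75,1.3,0,0,-6,0],[3.75,-4.75,1.3,0,0,-6,0],[3.75,-4.75,1.3,0,0,-6,0],[3.75,-4.75,1.3,0,0,-6,0],[3.75,-4.75,1.3,0,0,-6,0],[3.75,-4.75,1.3,0,0,-6,0],[3.75,-4.75,1.3,0,0,-6,0],[3.75,-4.75,1.3,0,0,-6,0],[0,0,0,0,0,0,0],[0,0,0,0,0,0,0]],
  ],
)

```text
clock: 2.3
eef_pos: [482.1, 244.4, 335.2]
tool_rot: [-3.141, -0.001, 2.02]
force: [-1.1, 0.5, -0.5]
width: 85.5
gripper_force: 0.0
```

Run:
```python
from h import *
s=ctrl.read_state(); print(s["clock"],s["eef_pos"],s["tool_rot"],s["qpos"].round(2)); print(get_calibration("wrist")["mount"])
c=cam("wrist"); im,D=get_image("wrist"); np.savez("w1.npz",im=im,D=D,R=c[1],o=c[2],K=c[0])
cv2.imwrite("pics/w1.png",cv2.cvtColor(im,cv2.COLOR_RGB2BGR))
for t,z in dict(ring_seat=144,wheel_axis=197,handle_grip=197,router_table=0,handle=177).items():
    for r in place_of(t,"wrist")[:3]: print(t,r["pixel"],round(r["p"],2),ray_z(c,r["pixel"],z).round(1))
```

```text
2.3 [482.09626819 244.40941555 335.16321354] [-3.14122127e+00 -1.06057540e-03  2.01958999e+00] [-0.75  0.38  0.33  1.68 -0.14  1.1   0.07]
[[ 1.65700721e-03 -9.61981686e-01 -2.73108933e-01  6.98587186e+01]
 [ 9.99998388e-01  1.78292437e-03 -2.12867634e-04  9.91929551e-01]
 [ 6.91707338e-04 -2.73108140e-01  9.61983090e-01 -1.42385681e+02]
 [ 0.00000000e+00  0.00000000e+00  0.00000000e+00  1.00000000e+00]]
ring_seat [286.9, 204.9] 0.77 [536.6 226.2 144. ]
wheel_axis [222.7, 326.7] 0.92 [525.1  75.2 197. ]
handle_grip [251.5, 308.0] 0.91 [544.1 112.6 197. ]
router_table [257.1, 214.5] 0.62 [534.  152.6   0. ]
```

View pics/w1.png

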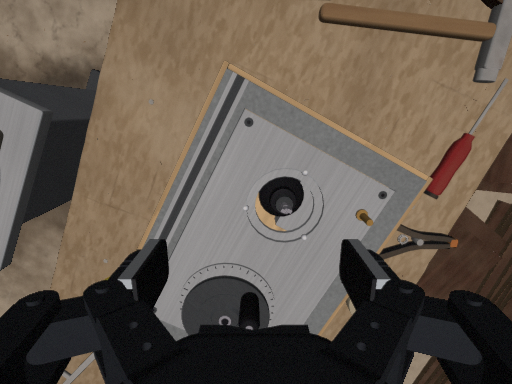

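The wrist picture shows the seat at about (286,205), the wheel at (224,320), the handle at (250,308) and the pin at (364,217). Next I'll move above the copy ring.

Call:
play_rows(
  series=[
    [[-0.3,-6,0,0,0,-5,0],[-0.3,-6,0,0,0,-5,0],[-0.3,-6,0,0,0,-5,0],[-0.3,-6,0,0,0,-5,0],[-0.3,-6,0,0,0,-5,0],[-0.3,-6,0,0,0,-5,0],[-0.3,-5,-3.5,0,0,-5,0],[-0.3,-5,-3.5,0,0,-5,0],[-0.3,-5,-3.5,0,0,-5,0],[-0.1,-4.5,-3.5,0,0,-5,0],[0,-4.0,-3,0,0,0,0],[0,0,0,0,0,0,0],[0,0,0,0,0,0,0]],
  ],
)

```text
clock: 4.22
eef_pos: [455.0, -350.1, 165.3]
tool_rot: [-3.141, -0.001, 1.147]
force: [-0.8, -0.3, 0.6]
width: 85.6
gripper_force: 0.0
```

Run:
```python
from h import *
s=ctrl.read_state(); print(s["clock"],s["eef_pos"],s["tool_rot"])
c=cam("wrist"); im,D=get_image("wrist"); np.savez("w2.npz",im=im,D=D,R=c[1],o=c[2],K=c[0])
cv2.imwrite("pics/w2.png",cv2.cvtColor(im,cv2.COLOR_RGB2BGR))
for r in place_of("copy_ring","wrist")[:3]: print(r["pixel"],round(r["p"],2),ray_z(c,r["pixel"],0).round(1))
P=pts(c,D); 
for a,b in((3.5,9),(13,19)):
    m=(D>0)&(P[...,2]>a)&(P[...,2]<b)&(abs(P[...,0]-455)<70)&(abs(P[...,1]+357)<70)
    Q=P[m]; print(m.sum(),Q.mean(0).round(1),cv2.minEnclosingCircle(Q[:,:2].astype(np.float32)))
# refine seat from w1
```

```text
4.225 [ 455.01151656 -350.09869815  165.30317263] [-3.14103894e+00 -1.03164385e-03  1.14729235e+00]
[253.4, 181.6] 0.67 [ 453.  -354.1    0. ]
4112 [ 454.3 -352.3    5.8] ((453.2993469238281, -354.29241943359375), 44.68745422363281)
593 [ 453.5 -353.7   15.6] ((453.3407897949219, -354.38055419921875), 20.100543975830078)
```

View pics/w2.png

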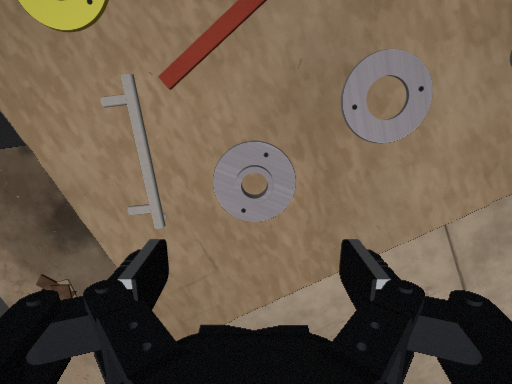

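The ring is at (254,181) in the picture, measured at (453.3,-354.3). The pull and the flat ring are clear of the fingers, so I'll descend and grasp.

Call:
play_rows(
  series=[
    [[-0.17,-0.42,-4,0,0,0,0],[0,0,-5,0,0,0,0],[0,0,-4,0,0,0,0],[0,0,-2,0,0,0,0.2],[0,0,-1,0,0,0,0.3],[0,0,0,0,0,0,0.3],[0,0,0,0,0,0,0.3]],
  ],
)

```text
clock: 5.2
eef_pos: [453.8, -355.7, 6.5]
tool_rot: [3.14, 0.0, 1.147]
force: [0.4, 0.1, 0.1]
width: 60.0
gripper_force: 0.0
```

Run:
```python
from h import *
d=np.load("w1.npz"); im=d["im"]; c=(d["K"],d["R"],d["o"]); D=d["D"]; P=pts(c,D)
print("plate z",np.median(P[...,2][(D>0)&(P[...,2]>140)&(P[...,2]<160)]))
m=(D>0)&(abs(P[...,2]-150)<2.5)&(np.hypot(P[...,0]-536,P[...,1]-226)<75)
# seat: pixels below plate by >3.5mm, near
h=(D>0)&(P[...,2]<146.8)&(P[...,2]>120)&(np.hypot(P[...,0]-536,P[...,1]-226)<60)
v,u=np.nonzero(h); print(h.sum(), cv2.minEnclosingCircle(np.c_[u,v].astype(np.float32)))
Q=np.array([ray_z(c,(a,b),150) for a,b in zip(u,v)]); print("seat below-plate mask@150",cv2.minEnclosingCircle(Q[:,:2].astype(np.float32)))
h=(D>0)&(P[...,2]<135)&(np.hypot(P[...,0]-536,P[...,1]-226)<60)
v,u=np.nonzero(h); Q=np.array([ray_z(c,(a,b),144) for a,b in zip(u,v)]); print("hole@144",cv2.minEnclosingCircle(Q[:,:2].astype(np.float32)))
cr=cv2.resize(im[155:255,235:335],None,fx=6,fy=6,interpolation=cv2.INTER_CUBIC)
cv2.imwrite("pics/seat.png",cv2.cvtColor(cr,cv2.COLOR_RGB2BGR))
```

```text
plate z 149.59416953030907
2345 ((284.422119140625, 205.192626953125), 38.68600845336914)
seat below-plate mask@150 ((533.2705078125, 224.63050842285156), 45.99653625488281)
hole@144 ((532.548095703125, 225.73324584960938), 35.02513122558594)
```

View pics/seat.png

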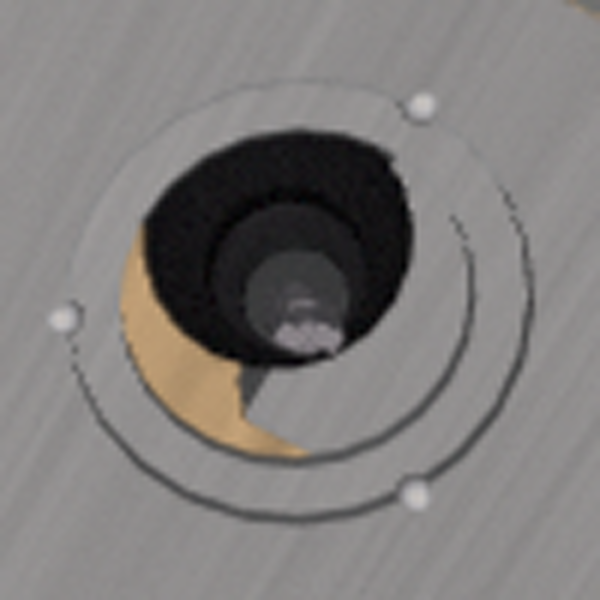

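The seat is centred at about (285,205) in w1, which puts it near (533,225). I'll make a small correction and close on the collar.

Call:
play_rows(
  series=[
    [[-0.05,0.14,-0.1,0,0,0,0.3],[0,0,0,0,0,0,0.6],[0,0,0,0,0,0,1],[0,0,0,0,0,0,1],[0,0,0,0,0,0,1],[0,0,0,0,0,0,1],[0,0,1,0,0,0,1],[0,0,4,0,0,0,1],[0,0,5,0,0,0,1],[0,0,0,0,0,0,1]],
  ],
)

```text
clock: 6.45
eef_pos: [454.2, -356.0, 108.1]
tool_rot: [3.134, 0.002, 1.146]
force: [-0.4, -0.3, -3.3]
width: 37.2
gripper_force: 61.0
```

Call:
play_rows(
  series=[
    [[0.4,4,4.2,0,0,0,1],[0.4,4.4,4.2,0,0,0,1],[0.5,4.5,4.2,0,0,0,1],[0.5,4.5,4.2,0,0,0,1],[0.5,6,0,0,0,0,1],[0.5,6,0,0,0,0,1],[0.5,6,0,0,0,0,1],[0.5,6,0,0,0,0,1],[0.4,5,0,0,0,0,1],[0,3.5,0,0,0,0,1],[0,0,0,0,0,0,1],[0,0,0,0,0,0,1],[0,0,0,0,0,0,1]],
  ],
)

```text
clock: 8.07
eef_pos: [494.2, 143.5, 272.2]
tool_rot: [-3.141, 0.001, 1.144]
force: [0.5, -0.3, -2.1]
width: 37.3
gripper_force: 61.4
```

Run:
```python
from h import *
s=ctrl.read_state(); print(s["clock"],s["eef_pos"],s["tool_rot"],s["width"],s["gripper_force"],s["force"],s["qpos"].round(2))
c=cam("wrist"); im,D=get_image("wrist"); np.savez("w3.npz",im=im,D=D,R=c[1],o=c[2],K=c[0])
cv2.imwrite("pics/w3.png",cv2.cvtColor(im,cv2.COLOR_RGB2BGR))
for t,z in (("ring_seat",144),("copy_ring",265)):
  for r in place_of(t,"wrist")[:3]: print(t,r["pixel"],round(r["p"],2),ray_z(c,r["pixel"],z).round(1))
P=pts(c,D); e=s["eef_pos"]
print("plate",np.median(P[...,2][(D>0)&(P[...,2]>140)&(P[...,2]<160)]))
h=(D>0)&(P[...,2]<147)&(P[...,2]>100)&(np.hypot(P[...,0]-533,P[...,1]-225)<55)
v,u=np.nonzero(h); Q=np.array([ray_z(c,(a,b),150) for a,b in zip(u,v)]); print("seat@150",h.sum(),cv2.minEnclosingCircle(Q[:,:2].astype(np.float32)))
m=(D>0)&(abs(P[...,2]-e[2]+3)<22)&(np.hypot(P[...,0]-e[0],P[...,1]-e[1])<52)
Q=P[m]; print("held",m.sum()); print(np.histogram(Q[:,2]-e[2],bins=np.arange(-25,20,2)))
```

```text
8.075 [494.24322189 143.47441584 272.15410611] [-3.14141708e+00  7.29687674e-04  1.14388773e+00] 37.334843272027896 61.43663205206394 [ 0.54787695 -0.31172841 -2.06976585] [-0.81  0.46  0.69  1.85 -0.35  0.96 -0.39]
ring_seat [260.3, 89.8] 0.95 [535.9 220.7 144. ]
ring_seat [257.4, 243.6] 0.2 [472.8  86.4 144. ]
copy_ring [253.3, 242.3] 0.77 [493.8 142.3 265. ]
copy_ring [437.8, 306.5] 0.55 [577.8  57.8 265. ]
plate 149.66569125461928
seat@150 6851 ((533.8193969726562, 223.87881469726562), 46.03919982910156)
held 15151
(array([   0,    0,    0,    0,    0,    0,    0,    0,    0,    5,  173,
        378, 8814, 2109,  218,  260,  318, 2001,  444,  144,  133,  154]), array([-25, -23, -21, -19, -17, -15, -13, -11,  -9,  -7,  -5,  -3,  -1,
         1,   3,   5,   7,   9,  11,  13,  15,  17,  19]))
```

View pics/w3.png

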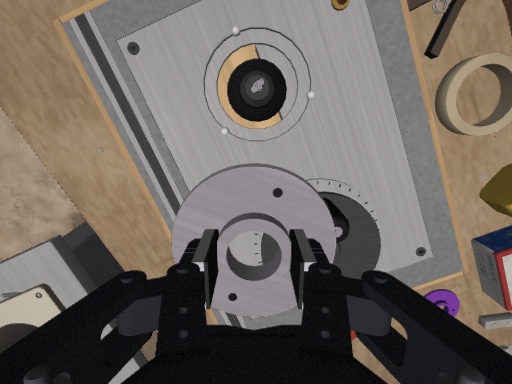

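Run:
```python
from h import *
from scipy.optimize import least_squares
d=np.load("w3.npz"); im=d["im"].astype(int); c=(d["K"],d["R"],d["o"]); D=d["D"]; P=pts(c,D); e=np.array([494.24,143.47,272.15])
def circ(Q,r):
    f=lambda p:np.hypot(Q[:,0]-p[0],Q[:,1]-p[1])-r
    s=least_squares(f,Q[:,:2].mean(0),loss="soft_l1",f_scale=.5); return s.x.round(2),np.abs(s.fun).mean().round(2)
m=(D>0)&(abs(P[...,2]-e[2])<3)&(np.hypot(P[...,0]-e[0],P[...,1]-e[1])<50)
v=np.nonzero(m)[0]; m[255:]=False
Q=P[m]; A=np.c_[Q[:,:2]-e[:2],np.ones(len(Q))]; s=np.linalg.lstsq(A,Q[:,2],rcond=None)[0]; print("plane",s, "z-tcp",s[2]-e[2])
con=max(cv2.findContours(m.astype(np.uint8),0,cv2.CHAIN_APPROX_NONE)[0],key=len)[:,0]
B=np.array([ray_z(c,p,s[2]) for p in con]); r=np.hypot(*(B[:,:2]-e[:2]).T); B=B[(r>40)&(con[:,1]<250)]; print(len(B),"flange",circ(B,44.5),e)
# seat rim
h=(D>0)&(P[...,2]<147)&(np.hypot(P[...,0]-533,P[...,1]-225)<55)
con=max(cv2.findContours(h.astype(np.uint8),0,cv2.CHAIN_APPROX_NONE)[0],key=len)[:,0]
B=np.array([ray_z(c,p,150) for p in con]); print("seat",len(B),circ(B,46.3),circ(B,45.5), B[:,:2].min(0),B[:,:2].max(0))
```

```text
plane [-5.57466959e-03 -6.31293449e-03  2.72730165e+02] z-tcp 0.580165004974674
250 flange (array([494.44, 143.45]), np.float64(0.38)) [494.24 143.47 272.15]
seat 325 (array([533.72, 223.66]), np.float64(1.11)) (array([533.82, 223.88]), np.float64(0.42)) [488.09672211 178.35129614] [579.475852  269.5504079]
```

The ring is level in the hand and centred on the tool to 0.2 mm. I'll move over the seat.

Call:
play_rows(
  series=[
    [[2,4.1,0,0,0,0,1],[1.94,3.93,0,0,0,0,1],[0,0,-4,0,0,0,1],[0,0,-4,0,0,0,1],[0,0,0,0,0,0,1],[0,0,0,0,0,0,1],[0,0,0,0,0,0,1]],
  ],
)

```text
clock: 9.1
eef_pos: [535.2, 225.4, 194.2]
tool_rot: [3.139, -0.003, 1.146]
force: [-0.2, -0.5, -1.8]
width: 37.4
gripper_force: 61.4
```

Call:
play_rows(
  series=[
    [[-0.16,-0.16,-2,0,0,0,1],[0,0,0,0,0,0,1],[0,0,0,0,0,0,1]],
  ],
)

```text
clock: 9.48
eef_pos: [533.0, 223.9, 173.5]
tool_rot: [3.14, -0.001, 1.146]
force: [-0.7, -0.4, -2.3]
width: 37.1
gripper_force: 61.4
```

Run:
```python
from h import *
for i in range(3):
    s=ctrl.read_state(); print(s["clock"],s["eef_pos"],s["tool_rot"],s["qd"].round(3)); get_image("side")
```

```text
9.475 [532.97508619 223.93956234 173.48348333] [ 3.14033310e+00 -1.45827010e-03  1.14635536e+00] [-0.001 -0.     0.001 -0.002 -0.003 -0.003  0.002]
9.525 [533.02942879 223.96591771 173.48372818] [ 3.14021224e+00 -1.57655825e-03  1.14637949e+00] [-0.     0.003  0.     0.002 -0.003 -0.003  0.002]
9.575 [532.9477231  223.97879954 173.37833145] [ 3.14030771e+00 -1.50173650e-03  1.14641362e+00] [ 0.001  0.003 -0.004  0.005 -0.002 -0.001  0.001]
```

Call:
play_rows(
  series=[
    [[0.05,0,-0.8,0,0,0,1],[0,0,-0.8,0,0,0,1],[0,0,-0.3,0,0,0,1],[0,0,0,0,0,0,1],[0,0,0,0,0,0,1]],
  ],
)

```text
clock: 10.25
eef_pos: [533.4, 223.8, 153.6]
tool_rot: [3.14, -0.001, 1.146]
force: [2.3, 0.5, -0.5]
width: 37.1
gripper_force: 61.5
```

Call:
play_rows(
  series=[
    [[0,0,-0.2,0,0,0,1],[0,0,-0.1,0,0,0,1],[0,0,0,0,0,0,1]],
  ],
)

```text
clock: 10.62
eef_pos: [533.3, 224.0, 150.5]
tool_rot: [3.141, -0.001, 1.146]
force: [3.4, 1.9, 0.0]
width: 37.1
gripper_force: 61.8
```

Call:
play_rows(
  series=[
    [[0.08,0.03,-0.1,0,0,0,1],[0,0,-0.1,0,0,0,1],[0,0,0,0,0,0,1]],
  ],
)

```text
clock: 11.0
eef_pos: [533.3, 223.8, 149.3]
tool_rot: [-3.141, -0.0, 1.146]
force: [-1.3, -0.3, 9.9]
width: 37.2
gripper_force: 62.5
```

Call:
play_rows(
  series=[
    [[0,0,-0.15,0,0,0,1],[0,0,0,0,0,0,1]],
  ],
)

```text
clock: 11.25
eef_pos: [533.4, 223.8, 149.2]
tool_rot: [-3.141, -0.001, 1.146]
force: [-4.6, -0.2, 20.6]
width: 37.2
gripper_force: 63.6
```

20 N with no further motion, so the ring is on the ledge. I'll release, retreat and check.

Call:
play_rows(
  series=[
    [[0,0,0.15,0,0,0,1],[0,0,0.05,0,0,0,0.6],[0,0,0,0,0,0,0.3],[0,0,0,0,0,0,0.3],[0,0,2,0,0,0,0.3],[0,0,5,0,0,0,0.3],[0,0,6,0,0,0,0.3],[-1.6,-4.1,1,0,0,0,0.3],[-1.6,-4.1,1,0,0,0,0.3],[0,0,0,0,0,0,0.3],[0,0,0,0,0,0,0.3]],
  ],
)

```text
clock: 12.62
eef_pos: [501.3, 142.7, 298.5]
tool_rot: [-3.141, -0.0, 1.147]
force: [-0.5, 0.5, -0.3]
width: 59.9
gripper_force: 0.0
```

Run:
```python
from h import *
s=ctrl.read_state(); print(s["clock"],s["eef_pos"],s["tool_rot"],s["width"])
c=cam("wrist"); im,D=get_image("wrist"); np.savez("w4.npz",im=im,D=D,R=c[1],o=c[2],K=c[0])
for t,z in (("copy_ring",144),("wheel_axis",197),("handle_grip",197)):
  for r in place_of(t,"wrist")[:2]: print(t,r["pixel"],round(r["p"],2),ray_z(c,r["pixel"],z).round(1))
P=pts(c,D); rr=np.hypot(P[...,0]-533.7,P[...,1]-223.8)
def plane(m):
    Q=P[m]; A=np.c_[Q[:,0]-533.7,Q[:,1]-223.8,np.ones(len(Q))]; x=np.linalg.lstsq(A,Q[:,2],rcond=None)[0]
    k=abs(A@x-Q[:,2])<1.5; x=np.linalg.lstsq(A[k],Q[k,2],rcond=None)[0]; return k.sum(),x.round(4)
print("flange",plane((D>0)&(rr>23)&(rr<43)&(abs(P[...,2]-150)<8)),"plate",plane((D>0)&(rr>50)&(rr<65)&(abs(P[...,2]-150)<8)))
m=(D>0)&(rr<26)&(P[...,2]>156)&(P[...,2]<170); print("collar",cv2.minEnclosingCircle(P[m][:,:2].astype(np.float32)),np.median(P[m][:,2]))
c2=cam("side"); im2,D2=get_image("side"); P2=pts(c2,D2)
m=(D2>0)&(P2[...,2]>200)&(P2[...,2]<235)&(np.hypot(P2[...,0]-540,P2[...,1]-105)<60); print("handle side",m.sum(),P2[m].mean(0))
for t in ("wheel_axis","handle_grip"):
  for r in place_of(t,"side")[:2]: print(t,r["pixel"],round(r["p"],2),ray_z(c2,r["pixel"],197).round(1))
cv2.imwrite("pics/w4.png",cv2.cvtColor(im,cv2.COLOR_RGB2BGR))
```

```text
12.625 [501.28783633 142.7133186  298.52932902] [-3.14072333e+00 -3.47014874e-04  1.14667462e+00] 59.944774847023695
copy_ring [252.2, 91.3] 0.58 [536.1 223.5 144. ]
copy_ring [242.9, 314.7] 0.54 [420.7  -4.9 144. ]
wheel_axis [312.1, 205.9] 0.72 [544.1 111.2 197. ]
wheel_axis [311.8, 248.9] 0.62 [528.7  72.1 197. ]
handle_grip [310.8, 203.9] 0.87 [543.7 113.4 197. ]
flange (np.int64(4673), array([1.200000e-03, 2.800000e-03, 1.499676e+02])) plate (np.int64(6108), array([-1.000000e-03,  2.000000e-04,  1.497827e+02]))
collar ((533.9747924804688, 223.99282836914062), 20.01021385192871) 159.9434667155299
handle side 61 [538.90779605 102.06169111 214.44581168]
wheel_axis [268.1, 166.0] 0.82 [524.4  69.5 197. ]
handle_grip [271.3, 162.0] 0.74 [543.6  94.6 197. ]
```

View pics/w4.png

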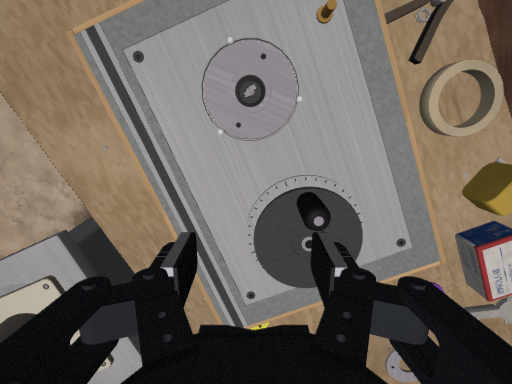

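The copy ring is flush and level at (251,90). The handle shows at (314,210) and the wheel disc around (308,237). Next I'll fit the wheel axis and handle from the depth image.

Run:
```python
from h import *
from scipy.optimize import least_squares
d=np.load("w4.npz"); c=(d["K"],d["R"],d["o"]); D=d["D"]; P=pts(c,D)
m=(D>0)&(P[...,2]>171)&(P[...,2]<185)&(np.hypot(P[...,0]-526,P[...,1]-72)<75)
Q=P[m]; print("disc",m.sum(),np.median(Q[:,2]),cv2.minEnclosingCircle(Q[:,:2].astype(np.float32)))
con=max(cv2.findContours(m.astype(np.uint8),0,cv2.CHAIN_APPROX_NONE)[0],key=len)[:,0]
B=np.array([ray_z(c,p,np.median(Q[:,2])) for p in con])
s=least_squares(lambda p:np.hypot(B[:,0]-p[0],B[:,1]-p[1])-55,[526,72],loss="soft_l1",f_scale=.5); print(s.x,np.median(abs(s.fun)))
m=(D>0)&(P[...,2]>222)&(P[...,2]<235)&(np.hypot(P[...,0]-540,P[...,1]-110)<45)
Q=P[m]; print("handle top",m.sum(),np.median(Q[:,2]),cv2.minEnclosingCircle(Q[:,:2].astype(np.float32)))
```

```text
disc 5849 175.29580370865455 ((527.9078979492188, 69.57706451416016), 55.059043884277344)
[527.1091979   71.43621738] 1.8795729285835492
handle top 517 226.71669158473642 ((542.2280883789062, 110.07964324951172), 10.903617858886719)
```

Call:
play_rows(
  series=[
    [[4.09,-3.26,-1,0,0,0,0.3],[0,0,-3,0,0,0,0.3],[0,0,-3.5,0,0,0,0.3],[0,0,-3.2,0,0,0,0.3],[0,0,-0.5,0,0,0,0.3],[0,0,0,0,0,0,0.3],[0,0,0,0,0,0,0.3]],
  ],
)

```text
clock: 13.85
eef_pos: [543.4, 109.5, 188.2]
tool_rot: [3.14, -0.001, 1.146]
force: [0.6, 0.3, 1.0]
width: 60.0
gripper_force: 0.0
```

Call:
play_rows(
  series=[
    [[-0.1,0.05,-0.1,0,0,0,0.6],[0,0,0,0,0,0,1],[0,0,0,0,0,0,1],[0,0,0,0,0,0,1],[0,0,0,0,0,0,1],[0,0,0,0,0,0,1]],
  ],
)

```text
clock: 14.6
eef_pos: [541.8, 110.0, 186.5]
tool_rot: [3.141, -0.001, 1.146]
force: [-1.0, 0.1, 5.9]
width: 20.6
gripper_force: 58.5
```

```bash
cat > arc.py <<'E'
import sys; from h import *
C=np.array([527.7,69.8])
# from current angle a0 (deg measured), n steps of d deg
d,n=float(sys.argv[1]),int(sys.argv[2]); s=ctrl.read_state(); e=s["eef_pos"][:2]-C
a0=np.degrees(np.arctan2(e[1],e[0])); print("ang",a0,"r",np.hypot(*e),s["force"],s["width"],s["gripper_force"])
if len(sys.argv)>3: a0=float(sys.argv[3])
a=np.radians(a0+d*np.arange(n+1)); p=4.3*np.c_[np.cos(a),np.sin(a)]; r=np.diff(np.round(p-p[0],2),axis=0)
print([[float(round(x,2)),float(round(y,2))] for x,y in r],"end",a0+d*n)
E
python3 arc.py -15 20
```

```text
ang 70.68543707306989 r 42.61391062720229 [-1.0379615   0.10588465  5.94904611] 20.637561653773187 58.50139617919922
[[1.0, -0.51], [0.84, -0.74], [0.61, -0.94], [0.35, -1.07], [0.07, -1.12], [-0.23, -1.1], [-0.51, -1.0], [-0.75, -0.84], [-0.94, -0.61], [-1.06, -0.35], [-1.13, -0.07], [-1.09, 0.23], [-1.01, 0.51], [-0.83, 0.75], [-0.62, 0.94], [-0.35, 1.06], [-0.06, 1.13], [0.23, 1.09], [0.51, 1.01], [0.74, 0.83]] end -229.3145629269301
```

Call:
play_rows(
  series=[
    [[1.0,-0.51,0,0,0,0,1],[0.84,-0.74,0,0,0,0,1],[0.61,-0.94,0,0,0,0,1],[0.35,-1.07,0,0,0,0,1],[0.07,-1.12,0,0,0,0,1],[-0.23,-1.1,0,0,0,0,1]],
  ],
)

```text
clock: 15.35
eef_pos: [569.0, 56.3, 186.5]
tool_rot: [3.14, -0.003, 1.147]
force: [0.5, 3.7, 5.9]
width: 20.8
gripper_force: 58.7
```

```bash
python3 - <<'E'
from h import *
for n in ("w1","w3","w4"):
    d=np.load(n+".npz"); c=(d["K"],d["R"],d["o"]); D=d["D"]; P=pts(c,D)
    m=(D>0)&(np.hypot(P[...,0]-533.9,P[...,1]-224)<9)&(P[...,2]>140)
    print(n,np.percentile(P[m][:,2],[10,30,50,70,90,97,100]).round(2),m.sum())
E
python3 arc.py -15 14
```

```text
w1 [140.98 141.95 149.85 161.16 164.29 164.95 165.5 ] 187
w3 [140.9  141.46 142.03 162.46 164.59 165.08 166.17] 341
w4 [140.95 141.56 142.23 162.74 164.62 165.22 166.58] 279
ang -18.09075806828439 r 43.47279937088751 [0.5373452  3.66623078 5.91813218] 20.830618328651575 58.733439445495605
[[-0.48, -1.01], [-0.74, -0.85], [-0.92, -0.64], [-1.06, -0.37], [-1.12, -0.09], [-1.1, 0.21], [-1.02, 0.48], [-0.85, 0.73], [-0.63, 0.93], [-0.37, 1.06], [-0.09, 1.12], [0.21, 1.1], [0.48, 1.01], [0.73, 0.86]] end -228.0907580682844
```

The cutter tip is about 15.2 mm above the plate, so the wheel was about 1.3 turns up and the stop is roughly 450° from the start. I'll continue fast for most of that.

Call:
play_rows(
  series=[
    [[-0.5,-1.0,0,0,0,0,1],[-0.75,-0.84,0,0,0,0,1],[-0.94,-0.62,0,0,0,0,1],[-1.06,-0.36,0,0,0,0,1],[-1.12,-0.08,0,0,0,0,1],[-1.1,0.22,0,0,0,0,1],[-1.01,0.5,0,0,0,0,1],[-0.84,0.74,0,0,0,0,1],[-0.62,0.94,0,0,0,0,1],[-0.36,1.06,0,0,0,0,1],[-0.08,1.12,0,0,0,0,1],[0.22,1.1,0,0,0,0,1],[0.49,1.01,0,0,0,0,1],[0.74,0.85,0,0,0,0,1]],
  ],
)

```text
clock: 17.1
eef_pos: [497.6, 99.8, 186.4]
tool_rot: [-3.141, 0.002, 1.145]
force: [-0.7, -3.2, 12.4]
width: 20.4
gripper_force: 59.4
```

```bash
python3 arc.py -15 6;python3 arc.py -7 8
```

```text
ang 135.06981527516666 r 42.50389618117095 [-0.73421659 -3.24205182 12.42698434] 20.400630209404724 59.415221214294434
[[0.89, 0.68], [1.04, 0.44], [1.11, 0.14], [1.11, -0.14], [1.04, -0.43], [0.89, -0.68]] end 45.06981527516666
ang 135.06981527516666 r 42.50389618117095 [-0.73421659 -3.24205182 12.42698434] 20.400630209404724 59.415221214294434
[[0.39, 0.35], [0.44, 0.3], [0.46, 0.24], [0.49, 0.18], [0.51, 0.13], [0.52, 0.06], [0.53, -0.01], [0.52, -0.06]] end 79.06981527516666
```

Call:
play_rows(
  series=[
    [[0.89,0.68,0.03,0,0,0,1],[1.04,0.44,0.03,0,0,0,1],[1.11,0.14,0.03,0,0,0,1],[1.11,-0.14,0.03,0,0,0,1],[1.04,-0.43,0,0,0,0,1]],
  ],
)

```text
clock: 17.73
eef_pos: [547.7, 107.6, 186.5]
tool_rot: [-3.137, 0.003, 1.146]
force: [-3.9, -1.1, 8.8]
width: 20.6
gripper_force: 59.1
```

```bash
python3 arc.py -8 15
```

```text
ang 62.15015869383505 r 42.75146704397663 [-3.92250469 -1.06937508  8.83021658] 20.56549495562651 59.126145243644714
[[0.51, -0.32], [0.46, -0.38], [0.4, -0.45], [0.34, -0.49], [0.26, -0.54], [0.19, -0.57], [0.11, -0.59], [0.02, -0.6], [-0.06, -0.6], [-0.15, -0.58], [-0.22, -0.56], [-0.3, -0.52], [-0.37, -0.47], [-0.43, -0.42], [-0.48, -0.35]] end -57.84984130616495
```

Call:
play_rows(
  series=[
    [[0.51,-0.32,0,0,0,0,1],[0.46,-0.38,0,0,0,0,1],[0.4,-0.45,0,0,0,0,1],[0.34,-0.49,0,0,0,0,1]],
  ],
)

```text
clock: 18.23
eef_pos: [564.6, 91.9, 186.5]
tool_rot: [-3.136, 0.002, 1.146]
force: [-3.9, 1.1, 7.6]
width: 20.8
gripper_force: 59.1
```

Call:
play_rows(
  series=[
    [[0.26,-0.54,0,0,0,0,1],[0.19,-0.57,0,0,0,0,1]],
  ],
)

```text
clock: 18.48
eef_pos: [569.3, 81.3, 186.5]
tool_rot: [-3.137, 0.002, 1.147]
force: [-2.9, 2.9, 6.6]
width: 20.9
gripper_force: 59.1
```

Call:
play_rows(
  series=[
    [[0.11,-0.59,0,0,0,0,1]],
  ],
)

```text
clock: 18.6
eef_pos: [570.6, 75.5, 186.5]
tool_rot: [-3.137, 0.001, 1.147]
force: [-2.2, 3.1, 6.3]
width: 21.0
gripper_force: 59.0
```

Call:
play_rows(
  series=[
    [[0.02,-0.6,0,0,0,0,1]],
  ],
)

```text
clock: 18.73
eef_pos: [571.0, 69.8, 186.5]
tool_rot: [-3.137, 0.001, 1.147]
force: [-1.3, 3.8, 5.5]
width: 20.9
gripper_force: 59.0
```

Call:
play_rows(
  series=[
    [[-0.06,-0.6,0,0,0,0,1]],
  ],
)

```text
clock: 18.85
eef_pos: [571.0, 67.2, 186.5]
tool_rot: [-3.136, -0.004, 1.148]
force: [1.4, 14.2, 6.1]
width: 20.4
gripper_force: 59.1
```

Call:
play_rows(
  series=[
    [[-0.15,-0.58,0,0,0,0,1]],
  ],
)

```text
clock: 18.98
eef_pos: [570.9, 67.0, 186.6]
tool_rot: [-3.135, -0.011, 1.151]
force: [4.6, 25.5, 3.4]
width: 20.7
gripper_force: 58.8
```

The stop is reached: force rose from 14 to 25 N with no motion, at a handle angle of about -3.7°. I'll unload, then go back two turns.

Call:
play_rows(
  series=[
    [[0.2,0.9,0,0,0,0,1],[0,0,0,0,0,0,1]],
  ],
)

```text
clock: 19.23
eef_pos: [571.0, 67.5, 186.5]
tool_rot: [-3.137, 0.001, 1.148]
force: [-1.4, 4.2, 5.3]
width: 20.7
gripper_force: 59.4
```

```bash
python3 arc.py 15 20 -3.7; python3 arc.py 15 4 -63.7
```

```text
ang -3.0684466429890302 r 43.34626674092912 [-1.42872915  4.18450154  5.28822124] 20.71921100476593 59.36800181865692
[[-0.07, 1.12], [-0.37, 1.06], [-0.62, 0.94], [-0.85, 0.73], [-1.0, 0.5], [-1.1, 0.22], [-1.12, -0.08], [-1.07, -0.36], [-0.93, -0.62], [-0.74, -0.85], [-0.49, -1.0], [-0.22, -1.11], [0.07, -1.12], [0.36, -1.06], [0.63, -0.93], [0.84, -0.74], [1.01, -0.5], [1.1, -0.21], [1.12, 0.07], [1.06, 0.36]] end 296.3
ang -3.0684466429890302 r 43.34626674092912 [-1.42872915  4.18450154  5.28822124] 20.71921100476593 59.36800181865692
[[0.93, 0.62], [0.74, 0.85], [0.5, 1.01], [0.22, 1.1]] end -3.700000000000003
```

Call:
play_rows(
  series=[
    [[-0.07,1.12,0,0,0,0,1],[-0.37,1.06,0,0,0,0,1],[-0.62,0.94,0,0,0,0,1],[-0.85,0.73,0,0,0,0,1],[-1.0,0.5,0,0,0,0,1],[-1.1,0.22,0,0,0,0,1],[-1.12,-0.08,0,0,0,0,1],[-1.07,-0.36,0,0,0,0,1],[-0.93,-0.62,0,0,0,0,1],[-0.74,-0.85,0,0,0,0,1],[-0.49,-1.0,0,0,0,0,1],[-0.22,-1.11,0,0,0,0,1],[0.07,-1.12,0,0,0,0,1],[0.36,-1.06,0,0,0,0,1],[0.63,-0.93,0,0,0,0,1],[0.84,-0.74,0,0,0,0,1],[1.01,-0.5,0,0,0,0,1],[1.1,-0.21,0,0,0,0,1],[1.12,0.07,0,0,0,0,1],[1.06,0.36,0,0,0,0,1]],
  ],
)

```text
clock: 21.72
eef_pos: [549.2, 31.7, 186.6]
tool_rot: [-3.139, -0.0, 1.147]
force: [-7.2, 5.3, -5.3]
width: 20.8
gripper_force: 59.3
```

```bash
python3 arc.py 15 20 -63.7
```

```text
ang -60.6398776133593 r 43.76594961584047 [-7.20654532  5.29441187 -5.34369504] 20.770868581189905 59.28804695606232
[[0.93, 0.62], [0.74, 0.85], [0.5, 1.01], [0.22, 1.1], [-0.08, 1.12], [-0.36, 1.06], [-0.62, 0.93], [-0.85, 0.74], [-1.01, 0.5], [-1.1, 0.22], [-1.12, -0.08], [-1.06, -0.36], [-0.93, -0.62], [-0.74, -0.85], [-0.5, -1.01], [-0.22, -1.1], [0.08, -1.12], [0.36, -1.06], [0.62, -0.93], [0.85, -0.74]] end 236.3
```

```bash
python3 arc.py 15 20 -60.6
```

```text
ang -60.6398776133593 r 43.76594961584047 [-7.20654532  5.29441187 -5.34369504] 20.770868581189905 59.28804695606232
[[0.9, 0.67], [0.69, 0.89], [0.44, 1.03], [0.16, 1.11], [-0.14, 1.12], [-0.41, 1.04], [-0.68, 0.89], [-0.88, 0.7], [-1.03, 0.44], [-1.12, 0.16], [-1.11, -0.14], [-1.04, -0.42], [-0.9, -0.67], [-0.69, -0.88], [-0.44, -1.04], [-0.16, -1.11], [0.13, -1.11], [0.42, -1.04], [0.68, -0.9], [0.88, -0.69]] end 239.4
```

Call:
play_rows(
  series=[
    [[0.86,0.72,0,0,0,0,1],[0.69,0.89,0,0,0,0,1],[0.44,1.03,0,0,0,0,1],[0.16,1.11,0,0,0,0,1],[-0.14,1.12,0,0,0,0,1],[-0.41,1.04,0,0,0,0,1],[-0.68,0.89,0,0,0,0,1],[-0.88,0.7,0,0,0,0,1],[-1.03,0.44,0,0,0,0,1],[-1.12,0.16,0,0,0,0,1],[-1.11,-0.14,0,0,0,0,1],[-1.04,-0.42,0,0,0,0,1],[-0.9,-0.67,0,0,0,0,1],[-0.69,-0.88,0,0,0,0,1],[-0.44,-1.04,0,0,0,0,1],[-0.16,-1.11,0,0,0,0,1],[0.13,-1.11,0,0,0,0,1],[0.42,-1.04,0,0,0,0,1],[0.68,-0.9,0,0,0,0,1],[0.88,-0.69,0,0,0,0,1]],
  ],
)

```text
clock: 24.22
eef_pos: [504.2, 33.3, 186.8]
tool_rot: [-3.137, -0.002, 1.147]
force: [0.5, 7.0, -20.0]
width: 20.4
gripper_force: 60.6
```

Run:
```python
from h import *
e=ctrl.read_state()["eef_pos"][:2]-[527.7,69.8]; a=np.degrees(np.arctan2(e[1],e[0]))%360
n=8; t=np.radians(np.linspace(a,356.8,n+1)); p=4.3*np.c_[np.cos(t),np.sin(t)]; p[0]=e/10
print(a,np.hypot(*e),(np.diff(p,axis=0)).round(2).tolist())
```

```text
237.28015838044706 43.392958789818984 [[1.03, -0.44], [1.1, -0.2], [1.11, 0.09], [1.05, 0.37], [0.92, 0.63], [0.73, 0.85], [0.48, 1.01], [0.21, 1.1]]
```

Call:
play_rows(
  series=[
    [[1.03,-0.44,-0.05,0,0,0,1],[1.1,-0.2,-0.05,0,0,0,1],[1.11,0.09,-0.05,0,0,0,1],[1.05,0.37,-0.05,0,0,0,1],[0.92,0.63,0,0,0,0,1],[0.73,0.85,0,0,0,0,1],[0.48,1.01,0,0,0,0,1],[0.21,1.1,0,0,0,0,1],[0,0,0,0,0,0,1],[0,0,0,0,0,0,1]],
  ],
)

```text
clock: 25.48
eef_pos: [570.9, 65.7, 186.6]
tool_rot: [-3.139, -0.001, 1.146]
force: [-5.9, 3.3, -2.2]
width: 20.4
gripper_force: 62.5
```

```bash
python3 arc.py 1 1
python3 - <<'E'
from h import *
im,D=get_image("side"); c=cam("side"); P=pts(c,D)
# cutter tip / ring check
m=(D>0)&(np.hypot(P[...,0]-533.9,P[...,1]-224)<9)&(P[...,2]>162); print("cutter",m.sum(),P[m][:,2].max() if m.sum() else 0)
m=(D>0)&(P[...,2]>195)&(P[...,2]<215)&(np.hypot(P[...,0]-571,P[...,1]-67)<30); print(m.sum())
cv2.imwrite("pics/end.png",cv2.resize(cv2.cvtColor(im[110:240,190:350],cv2.COLOR_RGB2BGR),None,fx=4.5,fy=4.5,interpolation=cv2.INTER_CUBIC))
E
```

```text
ang -5.471415126384276 r 43.44467236705154 [-5.90343402  3.29966313 -2.23631696] 20.423264185076544 62.51975119113922
[[0.01, 0.07]] end -4.471415126384276
cutter 4 165.8793326331771
94
```

View pics/end.png

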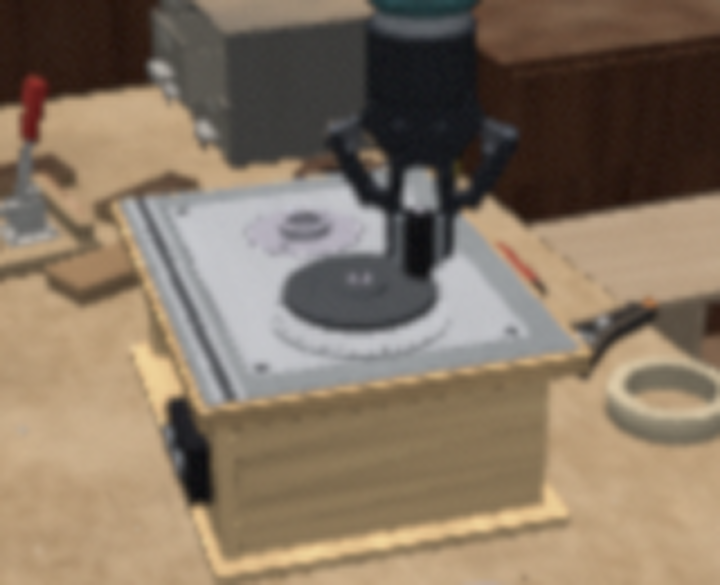

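The ring is still seated at crop (305,225) and the handle is held at (418,245). The wheel stands two turns less about 2° above the stop, well within 15°. I'll hand in.

Run:
```python
from h import *
s=ctrl.read_state(); print(s["qd"].round(4),s["gripper_force"]); print(workorder.finish_job())
```

```text
[ 0.0006 -0.0003  0.0008 -0.0002 -0.0018 -0.0008  0.0006] 62.5197833776474
the job is handed in; nothing more can be done
None
```

I pressed the copy ring home, flush and level in its seat, wound the handwheel down to its stop and backed it off two turns (about 2° short by the arm's readings, limit 15°). The gripper is still holding the handle; I handed the job in, but no verdict came back.

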